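Fill the hazelnut jar through the funnel

TASK

With the steel scoop, pour all six hazelnuts it holds through the green funnel into the glass jar, leaving the funnel sitting on the jar and the jar standing upright. Then set the empty scoop down level on the middle of the round black trivet and let go. Do not push the salt shaker, spice jar or kitchen timer about, and spill no nuts.

Things in the scene. Friction and masses are not known exactly. Their poses are not given: they have to be found in the camera images.
- scoop_grip (a point): Grip point in the middle of the wooden handle bar of the loose steel scoop (0.12 to 0.2 kg). Bar 88 mm long (x), 16 mm wide (y), 22 mm high (z). At rest z is up, +x runs along the bar away from the bowl, so the pouring mouth looks to -x, towards the robot within 0.5 rad at every start. In this frame the bowl's middle is at (-75, 0) mm, its underside at z = -75 mm, its back wall at x = -38 mm.
- scoop_lip (a point): Middle of the pouring lip of the scoop, 120 mm before (-x) and 66 mm below scoop_grip; same axes. The floor rises at 12 degrees over the last 30 mm to the lip and is level behind. Carried level, the scoop keeps its six nuts; tilted mouth-down by 45 to 60 degrees they roll out over the lip.
- scoop_base (a point): Middle of the flat underside of the scoop's bowl; same axes. The bowl is 83 mm long, 58 mm wide, with walls 42 mm high (28 mm near the mouth), open in front.
- funnel_mouth (a point): Centre of the top rim of the green funnel, which stands loose (0.09 kg) by a flange on the jar's rim. Rim 106 mm outer, 101 mm inner diameter, 124 mm above the worktop; z up. A 50 mm deep cone narrows to a spout 38 mm wide inside, hanging 22 mm into the jar's neck.
- jar: Loose clear glass jar (0.28 to 0.46 kg), 72 mm diameter, 74 mm high, its neck 52 mm wide inside. Origin at the centre of its underside, z up. Mind the wall cabinet over the back of the worktop: it begins about 0.62 m ahead of the robot, its underside 0.46 m up, so a hand raised near it must stay clear.
- trivet_top (a point): Centre of the top face of the round black wire trivet, 198 mm diameter, 8 mm high, fixed to the worktop.
- salt_shaker_mid (a point): Middle of the loose salt shaker, 44 mm wide, 90 mm high; a bystander.
- spice_jar_mid (a point): Middle of the loose spice jar with a black cap, 41 mm wide, 105 mm high; a bystander.
- timer_mid (a point): Middle of the loose red and cream kitchen timer, 63 mm wide, 54 mm high; a bystander.
- nut0: One of six brown hazelnuts, about 16 mm in diameter, at the start lying in the scoop. Origin at its centre.
- nut1: One of six brown hazelnuts, about 16 mm in diameter, at the start lying in the scoop. Origin at its centre.
- nut2: One of six brown hazelnuts, about 16 mm in diameter, at the start lying in the scoop. Origin at its centre.
- nut3: One of six brown hazelnuts, about 16 mm in diameter, at the start lying in the scoop. Origin at its centre.
- nut4: One of six brown hazelnuts, about 16 mm in diameter, at the start lying in the scoop. Origin at its centre.
- nut5: One of six brown hazelnuts, about 16 mm in diameter, at the start lying in the scoop. Origin at its centre.
Mind the look-alikes: they are no part of the job. What is shaped like the jar but blue is not meant.

How it is judged:
On the way:
1. all six hazelnuts lie in the jar under the funnel, while the scoop is held clear of the worktop (z of nut0 in the frame of jar between 0 and 0.05 m and horizontal distance between each of nut0, nut1, nut2, nut3, nut4, nut5 and jar below 0.036 m and z of nut1 in the frame of jar between 0 and 0.05 m and z of nut2 in the frame of jar between 0 and 0.05 m and z of nut3 in the frame of jar between 0 and 0.05 m and z of nut4 in the frame of jar between 0 and 0.05 m and z of nut5 in the frame of jar between 0 and 0.05 m and z of funnel_mouth in the frame of jar between 0.115 and 0.129 m and angle between jar's own z axis and vertical below 0.1 rad and height (world z) of scoop_base above 0.05 m), for 0.2 s.
At the end, for the whole second after the job is handed in: All six nuts lie in the jar (centres under 50 mm above its underside); the funnel still sits on the jar (rim 115 to 129 mm above its underside); the jar is upright (0.1 rad); the scoop stands level (0.12 rad) on the trivet, its bowl's middle within 40 mm of the centre (z of nut0 in the frame of jar between 0 and 0.05 m and horizontal distance between each of nut0, nut1, nut2, nut3, nut4, nut5 and jar below 0.036 m and z of nut1 in the frame of jar between 0 and 0.05 m and z of nut2 in the frame of jar between 0 and 0.05 m and z of nut3 in the frame of jar between 0 and 0.05 m and z of nut4 in the frame of jar between 0 and 0.05 m and z of nut5 in the frame of jar between 0 and 0.05 m and z of funnel_mouth in the frame of jar between 0.115 and 0.129 m and angle between jar's own z axis and vertical below 0.1 rad and horizontal distance between scoop_base and trivet_top below 0.04 m and angle between scoop_base's own z axis and vertical below 0.12 rad and height (world z) of scoop_base between 0.004 and 0.013 m); the robot touches nothing.
It fails at once if the funnel is lifted or knocked off the jar (z of funnel_mouth in the frame of jar above 0.145 m or z of funnel_mouth in the frame of jar below 0.1 m).
It fails at once if the jar is tipped (angle between jar's own z axis and vertical above 0.35 rad).
It fails at once if a hazelnut is spilled on the worktop or the floor ((height (world z) of nut0 below 0.02 m and horizontal distance between nut0 and jar above 0.05 m and distance between nut0 and scoop_base above 0.07 m) or (height (world z) of nut1 below 0.02 m and horizontal distance between nut1 and jar above 0.05 m and distance between nut1 and scoop_base above 0.07 m) or (height (world z) of nut2 below 0.02 m and horizontal distance between nut2 and jar above 0.05 m and distance between nut2 and scoop_base above 0.07 m) or (height (world z) of nut3 below 0.02 m and horizontal distance between nut3 and jar above 0.05 m and distance between nut3 and scoop_base above 0.07 m) or (height (world z) of nut4 below 0.02 m and horizontal distance between nut4 and jar above 0.05 m and distance between nut4 and scoop_base above 0.07 m) or (height (world z) of nut5 below 0.02 m and horizontal distance between nut5 and jar above 0.05 m and distance between nut5 and scoop_base above 0.07 m)).
It fails at once if the salt shaker, spice jar or timer is pushed more than 30 mm (distance of any of salt_shaker_mid, spice_jar_mid, timer_mid from where it was at the start of the episode above 0.03 m).
It also fails if it takes over 62 s, if anything falls off the work surface, if the arm or the gripper's body presses on something with over 40 N, if the wrist force passes 120 N, or if a joint passes its speed limit or range.

ROBOT

A 6-joint arm with a two-finger parallel gripper is mounted at the origin on a cart in front of the work surface, level with it; the furniture and walls round the work are solid. World frame = base frame: x ahead of the robot, y to its left, z up, the work surface at z = 0. Lengths are in m, angles in rad, forces in N, time in s.
With the tool pointing down it reaches from about 0.3 to 0.875 m from the base axis. Payload 6.4 kg.
Tool frame: the origin (TCP) lies at the very end of the fingers, on their centre line; the grasp point (between the pads) lies 19 mm behind it; z points along the fingers, y is the line along which they close (so a half turn about z gives the same grasp; the last joint's range is limited). The gripper opens to 88 mm and grips with 3 to 60 N. Pads are 18 mm wide; open, the fingers measure 123 mm over their backs; the gripper's body (75 mm by 187 mm) begins 45 mm behind the grasp point.
Start: joints at [-1.54, 0.181, 1.607, -0, 1.354, -0.206], TCP at [0.135, -0.559, 0.239] pointing down, gripper open.
Joint ranges: [-2.99, 2.99], [-0.89, 2.07], [0.3, 2.58], [-1.14, 4.28], [0, 2.63], [-3.12, 3.12]. Speed limits (rad/s): [2.57, 2.57, 3.01, 3.14, 3.14, 3.14].

INTERFACE

Orientations are given as a rotation vector (axis times angle).
In Python, from bench import r, camera, camera_model, ticket gives the robot as it stands. The module is installed in compiled form; this text tells all that it offers.
- The arm moves only by the tool drive_tool, never from a script. Its argument "moves" is text: rows parted by semicolons, each of 4 numbers parted by spaces: the shift along the world's x, y, z in mm, then the turn about the world's z in degrees. A call has 1 to 20 rows; each row is the pose to reach, as a shift and turn from the pose commanded when the call began; what a row does not reach only later rows make up. A row lasts 1/12 s, in which the tool goes at most 41.7 mm and 7.16 degrees, less where a joint would pass 70% of its speed; a pose out of reach is approached as far as the arm can. A call with a gripper value outside its range is refused whole. "gripper" is the finger opening in mm, from 0 to 88.1, set as the call begins (left out, the last holds). The fingers move at their own pace and stop on an object; "grip_force" is the grip in N (left out, the last holds). Time passes only in rows, so rows that repeat a pose let the fingers close. It gives the time, the measured TCP pose, the force, the opening and the grip force at its end, in the units of the state.
- r.sense(): the state, without advancing time (a new reading comes with each control period).
- camera(name): name is "side" or "top"; returns the picture (400x640x3 uint8, red, green, blue); there is no depth.
- camera_model(name): a dict with "camera_matrix" (3x3 intrinsics, pixels), "rvec" (rotation vector, rad) and "tvec" (3), from world to camera coordinates, as OpenCV has them. Camera axes: x right, y down, z forward; pixel columns grow to the right and rows downward; lengths in m; the calibration is good to about 2 mm. A picture is of the moment at which its call begins. camera_model takes no time and is no camera call.
- ticket.job_done(): hands the job in; it is judged then, once.
The state is a dict: "time": time; "joint_pos": joint angles; "qvel": joint speeds; "joint_torque": joint torques, N m; "ee_pos": TCP position; "tool_rot": TCP orientation; "contact_force": force on the tool from outside, world axes, zero at the start; "wrist_torque": the same for the moment, N m; "finger_gap": opening from 0.0 (shut) to 1.0 (fully open); "grip_force": force on a finger pad.
Only numpy, scipy, OpenCV 4.12 (cv2) and the standard library are available. Lean on these libraries where they do the work, as an engineer would, in place of code of your own. Each camera call takes 0.05 s, during which the arm holds its last target. There are 200 camera calls.

## Working session

There is one attempt and no reset: what is moved stays moved. The work goes in short steps, Python scripts to look and compute and a tool call to move; the robot and the scene stay as the last step left them, time stands still between calls to the robot, and variables do not carry over. Pictures are saved under pics/ and viewed, at most 13 in all, crops included, and the job is handed in when it is done.

Besides the shell and the picture viewer there is one more tool, called after "Request:" by a JSON object that holds its "fn" and its "kwargs", one argument or row to a line. drive_tool: Moves the arm, as the interface text tells. Its arguments: {"type":"object","properties":{"moves":{"type":"string"},"gripper":{"type":"number"},"grip_force":{"type":"number"}},"required":["moves"]}

```bash
mkdir -p pics
cat > h.py <<'E'
import numpy as np,cv2
from bench import r,camera,camera_model,ticket
def snap(n,f,crop=None,s=1):
    im=camera(n)[:,:,::-1]
    if crop: a,b,c,d=crop; im=im[b:d,a:c]
    cv2.imwrite('pics/'+f,cv2.resize(im,None,fx=s,fy=s,interpolation=cv2.INTER_CUBIC))
def ray(n,u,v,z):
    m=camera_model(n);R=cv2.Rodrigues(np.array(m['rvec'],float))[0];t=np.array(m['tvec'],float).ravel()
    d=R.T@np.linalg.solve(np.array(m['camera_matrix']),[u,v,1.]);c=-R.T@t
    return c+d*(z-c[2])/d[2]
def proj(n,P):
    m=camera_model(n);return cv2.projectPoints(np.array(P,float).reshape(-1,1,3),np.array(m['rvec'],float),np.array(m['tvec'],float),np.array(m['camera_matrix'],float),None)[0].reshape(-1,2)
E
python3 - <<'E'
from h import *
snap('top','t0.png');snap('side','s0.png')
for n in('top','side'):
    m=camera_model(n);R=cv2.Rodrigues(np.array(m['rvec'],float))[0];print(n,(-R.T@np.array(m['tvec']).ravel()).round(3),R[2].round(2))
E
```

```text
top [0.3   0.157 1.336] [ 0.18 -0.01 -0.98]
side [0.013 1.003 0.868] [ 0.41 -0.67 -0.61]
```

View pics/t0.png

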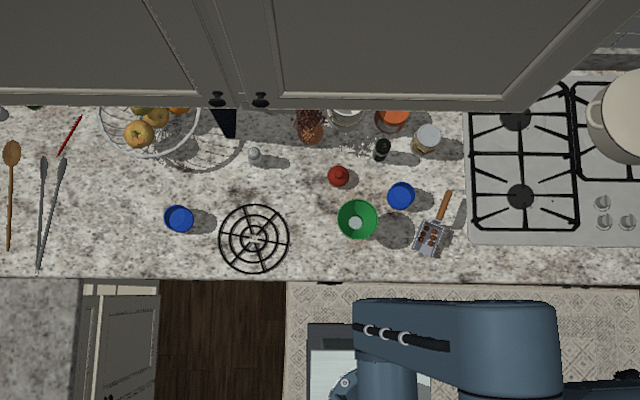

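View pics/s0.png

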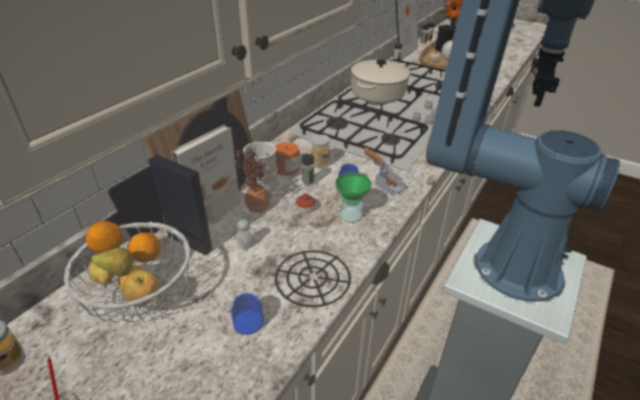

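Top view: green funnel at (357,219), scoop bowl at (430,238) with its wooden handle to (447,195), trivet at (253,238). The bystanders are salt (254,153), timer (338,175) and spice jar (382,148). Look-alikes are the blue jars (400,195) and (179,218) and the wooden spoon (11,155); I choose the steel scoop and the green funnel. Next, close crops.

Run:
```python
from h import *
snap('top','t1.png',(320,160,480,270),5)
for nm,u,v,z in [('fun',357,219,.124),('triv',253,238.5,.008),('salt',254,153,.09),('timer',338,176,.054),('spice',382,149,.105),('blue',401,196,.074)]: print(nm,ray('top',u,v,z).round(3))
print('side fun',ray('side',353,183,.124).round(3),'triv',ray('side',313,278,.008).round(3))
```

```text
fun [0.484 0.046 0.124]
triv [0.443 0.323 0.008]
salt [0.664 0.318 0.09 ]
timer [0.613 0.091 0.054]
spice [ 0.676 -0.022  0.105]
blue [ 0.556 -0.076  0.074]
side fun [0.484 0.048 0.124] triv [0.44  0.33  0.008]
```

View pics/t1.png

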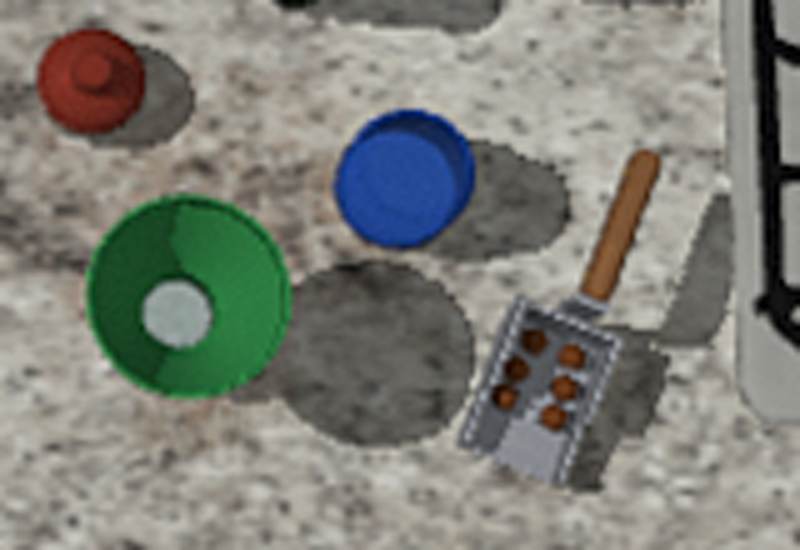

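Run:
```python
from h import *
a=ray('top',320+648/5,160+154/5,.086);b=ray('top',320+595/5,160+297/5,.086)
d=a-b;print(a,b,np.linalg.norm(d),np.degrees(np.arctan2(d[1],d[0])),(a+b)/2)
l=ray('top',320+458/5,160+445/5,.03);q=ray('top',320+565/5,160+487/5,.03);print('lip',(l+q)/2,np.linalg.norm(l-q))
yaw=np.arctan2(d[1],d[0]);print('lip pred',(a+b)/2-.12*np.array([np.cos(yaw),np.sin(yaw),0]))
s=r.sense();R=cv2.Rodrigues(np.array(s['tool_rot'],float))[0];print(s['ee_pos'],R.round(3),np.degrees(np.arctan2(R[1,1],R[0,1])),s['finger_gap'],s['time'])
```

```text
[ 0.56933215 -0.20346133  0.086     ] [ 0.49215727 -0.17289308  0.086     ] 0.08300830672126631 -21.608056927083958 [ 0.53074471 -0.18817721  0.086     ]
lip [ 0.4075265  -0.13942367  0.03      ] 0.061530527810089095
lip pred [ 0.41917774 -0.14398657  0.086     ]
[ 0.13488603 -0.55856565  0.23804004] [[ 0.972  0.235 -0.   ]
 [ 0.235 -0.972  0.001]
 [ 0.    -0.001 -1.   ]] -76.43121575790185 1.001147027771125 0.15
```

Request:
{"fn": "drive_tool", "kwargs": {
  "moves": "20 18 0 7;40 36 0 14;60 55 0 21;81 73 0 28;101 92 0 35;121 110 0 42;142 128 0 49;162 147 0 56;182 165 0 63;202 183 0 70;223 202 0 77;243 220 0 84;263 238 0 91;283 257 0 98;304 275 0 105;324 294 0 112;344 312 0 119;364 330 0 126;385 349 0 133;405 367 0 139",
  "gripper": 50,
  "grip_force": 60
}}

```text
time: 1.82
ee_pos: [0.5407, -0.1907, 0.2384]
tool_rot: [-0.735, -3.054, -0.0]
contact_force: [0.4, -0.5, -0.5]
finger_gap: 0.568
grip_force: 0.0
```

Request:
{"fn": "drive_tool", "kwargs": {
  "moves": "0 0 -40 5;0 0 -70 6;0 0 -100 6;0 0 -100 6;0 0 -100 6"
}}

```text
time: 2.23
ee_pos: [0.5387, -0.1912, 0.1372]
tool_rot: [-0.584, -3.083, -0.003]
contact_force: [0.3, -0.5, 1.6]
finger_gap: 0.567
grip_force: 0.0
```

Run:
```python
from h import *
s=r.sense();R=cv2.Rodrigues(np.array(s['tool_rot'],float))[0];print(s['ee_pos'],np.degrees(np.arctan2(R[1,1],R[0,1])),s['finger_gap'],s['joint_pos'])
snap('side','s1.png',(330,110,460,220),5)
print(proj('side',[[.524,-.1865,.086],[.567,-.2035,.086],[.492,-.173,.086]]))
```

```text
[ 0.5386568  -0.1911547   0.13723295] 68.56229398550987 0.5668483327703427 [-5.48599943e-01  2.86708249e-01  1.69754259e+00  7.09355402e-06
  1.16189840e+00 -1.74524234e+00]
[[375.7842411  154.51378127]
 [366.61226081 148.63009508]
 [382.73372395 159.15997439]]
```

View pics/s1.png

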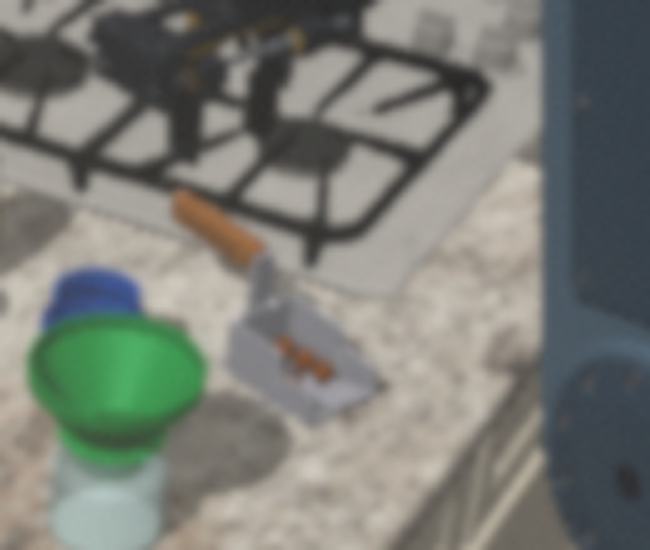

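Side view: handle runs from (366,151) to (381,161), as predicted (366.6,148.6)–(382.7,159.2), with the fingers straddling above it. Descending to grasp.

Request:
{"fn": "drive_tool", "kwargs": {
  "moves": "0 0 -20 0;0 0 -40 0;0 0 -60 0;0 0 -74 0;0 0 -81 0;0 0 -81 0"
}}

```text
time: 2.78
ee_pos: [0.5403, -0.1924, 0.0583]
tool_rot: [0.585, 3.086, -0.0]
contact_force: [-0.5, -0.5, -0.8]
finger_gap: 0.567
grip_force: 0.0
```

Request:
{"fn": "drive_tool", "kwargs": {
  "moves": "0 0 0 0;0 0 0 0;0 0 0 0;0 0 0 0;0 0 0 0;0 0 0 0;0 0 0 0;0 0 0 0",
  "gripper": 0,
  "grip_force": 60
}}

```text
time: 3.45
ee_pos: [0.5404, -0.1921, 0.0582]
tool_rot: [0.584, 3.086, -0.0]
contact_force: [0.9, 0.1, 2.9]
finger_gap: 0.174
grip_force: 60.0
```

Request:
{"fn": "drive_tool", "kwargs": {
  "moves": "0 0 2 0;0 0 5 0;0 0 10 0;0 0 16 0;0 0 22 0;0 0 28 0;0 0 32 0;0 0 34 0;0 0 35 0;0 0 35 0"
}}

```text
time: 4.28
ee_pos: [0.54, -0.192, 0.093]
tool_rot: [0.584, 3.086, -0.0]
contact_force: [0.6, -0.3, -2.1]
finger_gap: 0.171
grip_force: 60.0
```

Run:
```python
from h import *
s=r.sense();R=cv2.Rodrigues(np.array(s['tool_rot'],float))[0];print(s['ee_pos'],np.degrees(np.arctan2(R[1,1],R[0,1])),s['finger_gap'],s['grip_force'],s['contact_force'],s['wrist_torque'])
a=camera('top')[160:270,370:480,::-1];b=camera('side')[100:210,340:450,::-1]
cv2.imwrite('pics/c2.png',cv2.resize(np.hstack([a,b]),None,fx=3.6,fy=3.6,interpolation=cv2.INTER_CUBIC))
```

```text
[ 0.54000309 -0.19200529  0.09298934] 68.56949963780211 0.1707763187211672 59.98268589377403 [ 0.62566562 -0.31536761 -2.05664894] [ 0.01330724 -0.25918834  0.00603709]
```

View pics/c2.png

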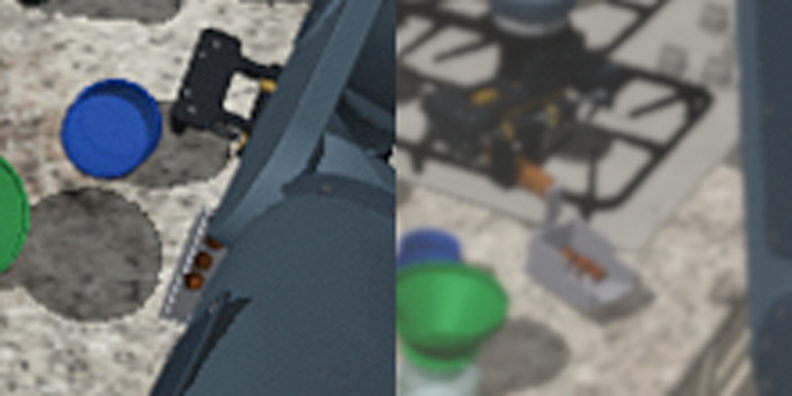

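Scoop is lifted level, with nuts at (204,260) in the left half of the montage and nothing spilled. Lifting higher, away from the cabinet.

Request:
{"fn": "drive_tool", "kwargs": {
  "moves": "-1 0 3 0;-3 0 9 0;-6 0 18 0;-10 0 30 0;-15 0 44 0;-20 0 59 0;-25 0 74 0;-30 0 89 0;-35 0 104 0;-40 0 119 0;-44 0 133 0;-48 0 145 0;-51 0 155 0;-54 0 163 0;-55 0 168 0;-56 0 170 0;-56 0 170 0"
}}

```text
time: 5.8
ee_pos: [0.4839, -0.192, 0.2629]
tool_rot: [0.584, 3.087, -0.0]
contact_force: [-0.1, -1.0, -2.2]
finger_gap: 0.175
grip_force: 60.0
```

Request:
{"fn": "drive_tool", "kwargs": {
  "moves": "0 2 0 -1;0 5 0 -3;0 9 0 -6;0 15 0 -10;0 22 0 -14;0 30 0 -18;0 38 0 -23;0 46 0 -28;0 54 0 -33;0 62 0 -38;0 70 0 -43;0 78 0 -48;0 86 0 -53;0 93 0 -57;0 99 0 -61;0 104 0 -64;0 108 0 -66;0 111 0 -68;0 113 0 -68.5;0 113 0 -68.5"
}}

```text
time: 7.47
ee_pos: [0.4836, -0.0784, 0.262]
tool_rot: [-2.219, -2.222, 0.001]
contact_force: [-0.2, 0.8, -1.4]
finger_gap: 0.172
grip_force: 60.0
```

```bash
cat >> h.py <<'E'
def tool():
    s=r.sense();R=cv2.Rodrigues(np.array(s['tool_rot'],float))[0]
    P=np.array(s['ee_pos'])-.019*R[:,2];print('t',round(s['time'],2),'pivot',P.round(4),'psi',np.degrees(np.arctan2(R[1,1],R[0,1])).round(1),'gap',round(s['finger_gap']*88.1,1),'gf',round(s['grip_force'],1),'wt',np.round(s['wrist_torque'],3),'cf',np.round(s['contact_force'],1))
    return P
def lip(P,yaw,tilt,pts=((-.136,-.029,-.068),(-.136,.029,-.068))):
    # scoop points (pivot axes), mouth-down tilt deg, yaw deg of scoop +x
    t,y=np.radians(tilt),np.radians(yaw);p=np.array(pts)
    x=p[:,0]*np.cos(t)-p[:,2]*np.sin(t);z=p[:,2]*np.cos(t)+p[:,0]*np.sin(t)
    return np.c_[P[0]+x*np.cos(y)-p[:,1]*np.sin(y),P[1]+x*np.sin(y)+p[:,1]*np.cos(y),P[2]+z]
E
python3 - <<'E'
from h import *
P=tool()
im=camera('side');np.save('lev.npy',im)
for t in(0,10,20,30,50):print(t,proj('side',lip(P,-90,t)).round(0).tolist())
c=im[80:230,280:430,::-1];c=cv2.resize(c,None,fx=4,fy=4,interpolation=cv2.INTER_CUBIC)
for q in (proj('side',lip(P,-90,0))-[280,80])*4: cv2.circle(c,tuple(int(v) for v in q),4,(255,0,255),-1)
cv2.imwrite('pics/s3.png',c)
E
```

```text
t 7.47 pivot [ 0.4836 -0.0784  0.281 ] psi 0.1 gap 15.2 gf 60.0 wt [-0.243 -0.124 -0.003] cf [-0.2  0.8 -1.4]
0 [[363.0, 161.0], [344.0, 155.0]]
10 [[365.0, 166.0], [346.0, 160.0]]
20 [[367.0, 169.0], [349.0, 163.0]]
30 [[370.0, 171.0], [352.0, 164.0]]
50 [[377.0, 169.0], [359.0, 163.0]]
```

View pics/s3.png

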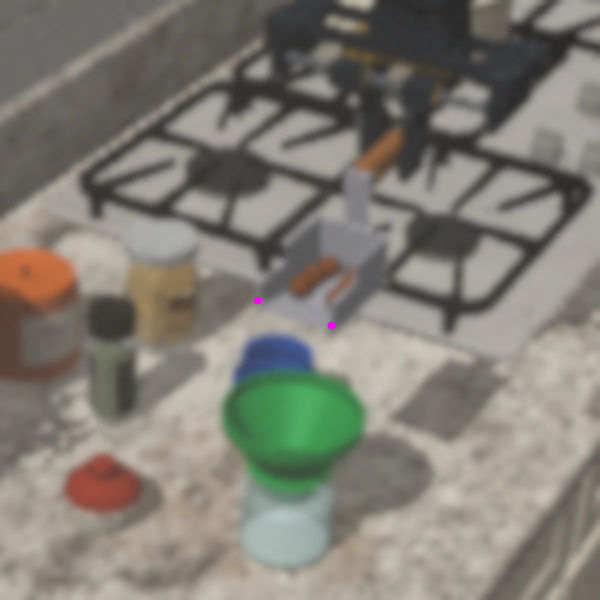

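Side view: scoop is level before the funnel with the lip at about (262,298)–(328,322) in the crop, as predicted, and the nuts inside. Now I ease the grip stepwise and watch for slip about the pads.

```bash
cat >> h.py <<'E'
PTS=((-.131,-.029,-.068),(-.131,.029,-.068),(-.048,-.029,-.035),(-.048,.029,-.035),(-.09,-.029,-.040),(-.09,.029,-.040))
def look(yaw=-90,P=None):
    P=tool() if P is None else P
    im=camera('side');q=np.load('lev.npy')
    P0=np.array([.4836,-.0784,.281]) 
    p0=proj('side',lip(P0,-90,0,PTS)).astype(np.float32)
    g=lambda a:cv2.cvtColor(a,cv2.COLOR_RGB2GRAY)
    best=[]
    # patch-based: warp level-view bowl quad to candidate tilt, compare
    for t in np.arange(-6,81,2.):
        p1=proj('side',lip(P,yaw,t,PTS)).astype(np.float32)
        H,_=cv2.findHomography(p0[[0,1,2,3]],p1[[0,1,2,3]]);w=cv2.warpPerspective(g(q),H,(640,400)).astype(float)
        m=np.zeros((400,640),np.uint8);cv2.fillConvexPoly(m,cv2.convexHull(p1[:4].astype(np.int32)),1);m=m>0
        if m.sum()<30: continue
        best.append((np.corrcoef(w[m],g(im)[m])[0,1],t))
    best.sort(reverse=True);print('tilt?',[(float(t),round(float(c),2)) for c,t in best[:4]])
    print('diff px',int((np.abs(g(im).astype(int)-g(q))[110:200,330:400]>12).sum()))
    return im
E
python3 -c "
from h import *
look()"
```

```text
t 7.52 pivot [ 0.4837 -0.0787  0.2811] psi 0.1 gap 15.6 gf 60.0 wt [-0.17  -0.127  0.047] cf [-0.3 -0.3 -2.3]
tilt? [(0.0, 1.0), (2.0, 0.94), (-2.0, 0.93), (4.0, 0.82)]
diff px 1
```

Request:
{"fn": "drive_tool", "kwargs": {
  "moves": "0 0 0 0;0 0 0 0",
  "grip_force": 30
}}

```text
time: 7.73
ee_pos: [0.4839, -0.0791, 0.2626]
tool_rot: [-2.22, -2.223, 0.0]
contact_force: [-0.1, -0.4, -2.2]
finger_gap: 0.176
grip_force: 30.0
```

```bash
python3 -c "
from h import *
look()"
```

```text
t 7.73 pivot [ 0.4839 -0.0791  0.2816] psi 0.1 gap 15.5 gf 30.0 wt [-0.235 -0.075 -0.013] cf [-0.1 -0.4 -2.2]
tilt? [(0.0, 0.99), (2.0, 0.94), (-2.0, 0.93), (4.0, 0.81)]
diff px 29
```

Request:
{"fn": "drive_tool", "kwargs": {
  "moves": "0 0 0 0;0 0 0 0",
  "grip_force": 20
}}

```text
time: 7.95
ee_pos: [0.4839, -0.0791, 0.2627]
tool_rot: [2.22, 2.223, -0.0]
contact_force: [-0.4, 0.1, -2.2]
finger_gap: 0.178
grip_force: 20.0
```

```bash
python3 -c "
from h import *
look()"
```

```text
t 7.95 pivot [ 0.4839 -0.0791  0.2817] psi 0.1 gap 15.7 gf 20.0 wt [-0.216 -0.118 -0.003] cf [-0.4  0.1 -2.2]
tilt? [(0.0, 0.99), (2.0, 0.93), (-2.0, 0.93), (4.0, 0.81)]
diff px 39
```

Request:
{"fn": "drive_tool", "kwargs": {
  "moves": "0 0 0 0;0 0 0 0",
  "grip_force": 15
}}

```text
time: 8.17
ee_pos: [0.4839, -0.079, 0.2627]
tool_rot: [2.22, 2.223, 0.0]
contact_force: [0.9, -0.9, -2.6]
finger_gap: 0.177
grip_force: 15.0
```

```bash
python3 -c "
from h import *
look()"
```

```text
t 8.17 pivot [ 0.4839 -0.079   0.2817] psi 0.1 gap 15.6 gf 15.0 wt [-0.174 -0.075  0.007] cf [ 0.9 -0.9 -2.6]
tilt? [(4.0, 0.93), (6.0, 0.9), (2.0, 0.84), (8.0, 0.82)]
diff px 381
```

Request:
{"fn": "drive_tool", "kwargs": {
  "moves": "0 0 0 0;0 0 0 0",
  "grip_force": 12
}}

```text
time: 8.38
ee_pos: [0.4839, -0.0789, 0.2627]
tool_rot: [-2.22, -2.223, -0.0]
contact_force: [-0.9, 0.6, -2.1]
finger_gap: 0.176
grip_force: 12.0
```

```bash
python3 -c "
from h import *
look()"
```

```text
t 8.38 pivot [ 0.4839 -0.0789  0.2817] psi 0.1 gap 15.5 gf 12.0 wt [-0.162 -0.124  0.02 ] cf [-0.9  0.6 -2.1]
tilt? [(20.0, 0.6), (18.0, 0.59), (22.0, 0.57), (24.0, 0.53)]
diff px 1037
```

Request:
{"fn": "drive_tool", "kwargs": {
  "moves": "0 2 0 0;0 4 0 0",
  "grip_force": 10
}}

```text
time: 8.6
ee_pos: [0.4839, -0.0749, 0.2627]
tool_rot: [-2.22, -2.222, -0.0]
contact_force: [0.5, 0.4, -2.6]
finger_gap: 0.183
grip_force: 10.0
```

```bash
python3 -c "
from h import *
im=look()
cv2.imwrite('pics/s4.png',cv2.resize(im[100:220,310:430,::-1],None,fx=5,fy=5,interpolation=cv2.INTER_CUBIC))"
```

```text
t 8.6 pivot [ 0.4839 -0.0749  0.2817] psi 0.1 gap 16.2 gf 10.0 wt [-0.141 -0.072 -0.04 ] cf [ 0.5  0.4 -2.6]
tilt? [(28.0, 0.48), (30.0, 0.48), (26.0, 0.46), (32.0, 0.44)]
diff px 1156
```

View pics/s4.png

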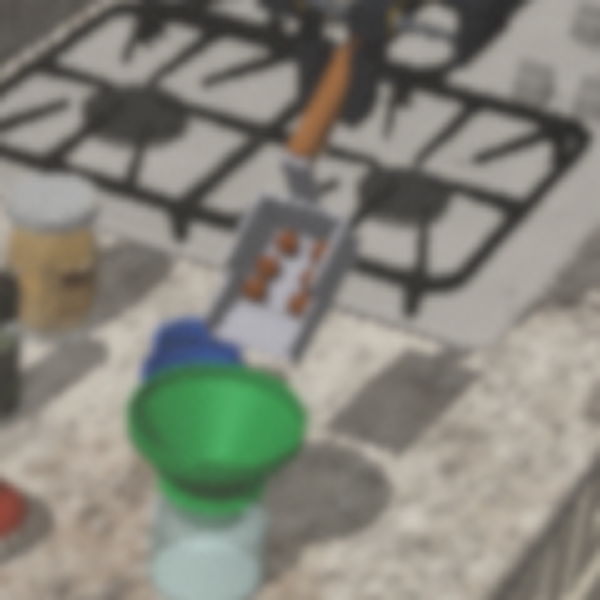

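Tilt is about 28°, nuts still resting in the bowl, at (260,270)–(300,300) in the crop, with the lip at (255,340) just short of the funnel mouth. Continuing while shifting to follow the lip.

Request:
{"fn": "drive_tool", "kwargs": {
  "moves": "0 3 0 0;0 8 0 0;0 14 0 0;0 19 0 0;0 20 0 0;0 20 0 0",
  "grip_force": 20
}}

```text
time: 9.15
ee_pos: [0.484, -0.0544, 0.2628]
tool_rot: [2.219, 2.224, 0.0]
contact_force: [-0.3, 0.5, -1.8]
finger_gap: 0.177
grip_force: 20.0
```

Request:
{"fn": "drive_tool", "kwargs": {
  "moves": "0 0 0 0;0 0 0 0",
  "grip_force": 8.5
}}

```text
time: 9.32
ee_pos: [0.484, -0.055, 0.2628]
tool_rot: [2.22, 2.223, 0.0]
contact_force: [0.8, 0.4, -1.1]
finger_gap: 0.179
grip_force: 8.5
```

```bash
python3 -c "
from h import *
im=look()"
```

```text
t 9.32 pivot [ 0.484  -0.055   0.2818] psi 0.1 gap 15.8 gf 8.5 wt [-0.108 -0.079 -0.027] cf [ 0.8  0.4 -1.1]
tilt? [(28.0, 0.15), (30.0, 0.14), (32.0, 0.14), (26.0, 0.13)]
diff px 1467
```

Request:
{"fn": "drive_tool", "kwargs": {
  "moves": "0 2 0 0;0 4 0 0",
  "grip_force": 7
}}

```text
time: 9.53
ee_pos: [0.4839, -0.051, 0.2627]
tool_rot: [-2.221, -2.222, -0.0]
contact_force: [-0.0, 0.2, -1.0]
finger_gap: 0.183
grip_force: 7.0
```

```bash
python3 -c "
from h import *
im=look()
cv2.imwrite('pics/s5.png',cv2.resize(im[100:220,310:430,::-1],None,fx=5,fy=5,interpolation=cv2.INTER_CUBIC))"
```

```text
t 9.53 pivot [ 0.4839 -0.051   0.2817] psi 0.0 gap 16.2 gf 7.0 wt [-0.093 -0.091  0.047] cf [-0.   0.2 -1. ]
tilt? [(30.0, 0.17), (28.0, 0.14), (32.0, 0.14), (34.0, 0.11)]
diff px 1479
```

View pics/s5.png

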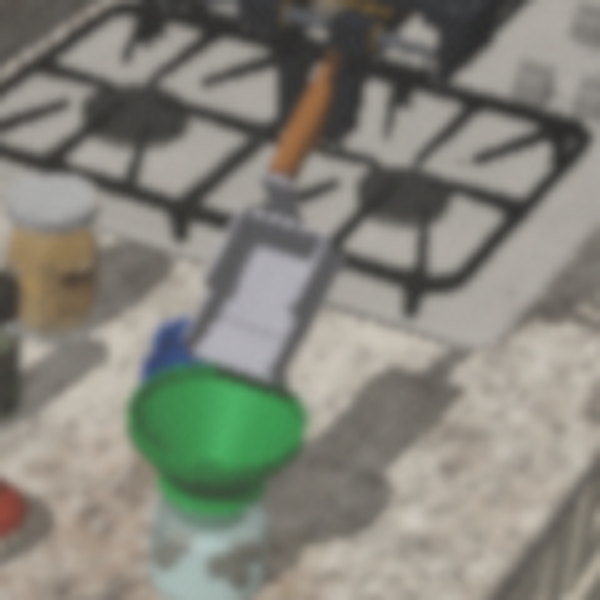

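The scoop is empty and the nuts show in the jar at (175,555) and (245,570) in the crop; the funnel is seated. Clamping the grip and carrying to the trivet.

Request:
{"fn": "drive_tool", "kwargs": {
  "moves": "0 0 5 0;0 0 15 0;0 2 25 0;0 8 30 0;-2 18 30 0;-4 32 30 0;-7 50 30 0;-10 70 30 0;-13 92 30 0;-16 115 30 0;-19 140 30 0;-22 165 30 0;-25 190 30 0;-28 215 30 0;-31 240 30 0;-34 265 30 0;-36 290 30 0;-38 312 30 0;-40 330 30 0;-42 342 30 0",
  "grip_force": 40
}}

```text
time: 11.25
ee_pos: [0.4407, 0.2933, 0.2927]
tool_rot: [-2.218, -2.224, -0.0]
contact_force: [-0.1, 0.4, -1.6]
finger_gap: 0.181
grip_force: 40.0
```

Request:
{"fn": "drive_tool", "kwargs": {
  "moves": "0 5 -10 0;0 8 -30 0;0 8 -55 0;0 8 -80 0;0 8 -105 0;0 8 -120 0;0 8 -130 0;0 8 -130 0;0 8 -130 0"
}}

```text
time: 12.0
ee_pos: [0.4418, 0.2987, 0.1625]
tool_rot: [-2.22, -2.222, 0.001]
contact_force: [0.9, -0.3, -0.3]
finger_gap: 0.176
grip_force: 40.0
```

Run:
```python
from h import *
P=tool();im=camera('side')
for t in(20,30,35,40):print(t,proj('side',lip(P,-90,t,PTS[:2])).round(0).tolist())
c=im[140:340,230:430,::-1].copy();c=cv2.resize(c,None,fx=2.9,fy=2.9,interpolation=cv2.INTER_CUBIC)
a=camera('top')[150:290,210:390,::-1];a=cv2.resize(a,(200,156));
o=np.zeros((580,780,3),np.uint8);o[:,:580]=c[:580,:580];o[:156,580:]=a
cv2.imwrite('pics/s6.png',o)
```

```text
t 12.0 pivot [0.4418 0.2987 0.1815] psi 0.0 gap 15.5 gf 40.0 wt [-0.14  -0.113  0.012] cf [ 0.9 -0.3 -0.3]
20 [[307.0, 282.0], [287.0, 272.0]]
30 [[312.0, 281.0], [292.0, 271.0]]
35 [[314.0, 280.0], [295.0, 270.0]]
40 [[317.0, 278.0], [297.0, 269.0]]
```

View pics/s6.png

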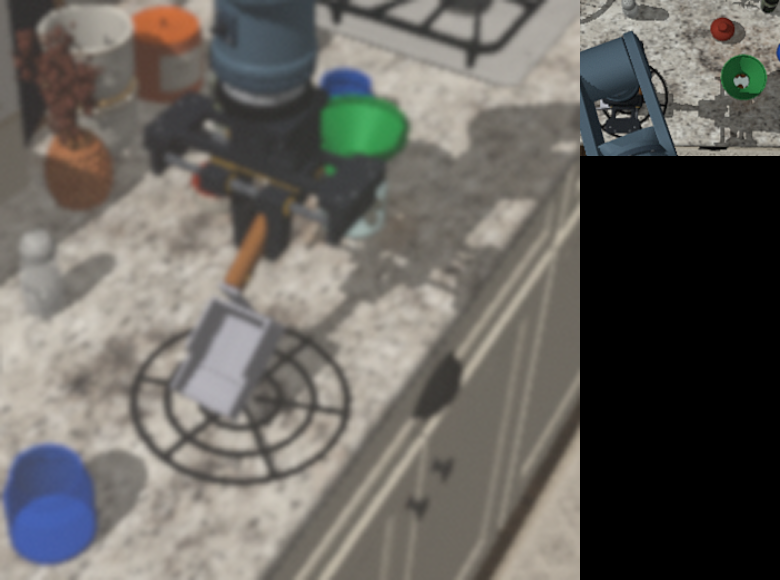

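Scoop hangs about 28° over the trivet, lip at (310,284)/(290,274) px; funnel upright with nuts seen in its spout (inset). Touching the lip down, then levelling along an arc with a light grip.

Request:
{"fn": "drive_tool", "kwargs": {
  "moves": "0 -5 -10 0;0 -11 -25 0;0 -11 -35 0;0 -11 -42 0;0 -11 -42 0"
}}

```text
time: 12.52
ee_pos: [0.4439, 0.2857, 0.1228]
tool_rot: [2.216, 2.219, -0.002]
contact_force: [-3.9, -12.5, 19.9]
finger_gap: 0.18
grip_force: 40.1
```

Request:
{"fn": "drive_tool", "kwargs": {
  "moves": "0 -1 -4 0;0 -1 -9 0;0 -8 -14 0;0 -15 -20 0;0 -22 -26 0;0 -29 -33 0;0 -35 -39 0;0 -40 -45 0;0 -43 -50 0;0 -45 -53 0;0 -46 -55 0;0 -47 -56 0;0 -47 -56 0;0 -47 -56 0",
  "grip_force": 8
}}

```text
time: 13.68
ee_pos: [0.442, 0.2407, 0.0652]
tool_rot: [2.219, 2.223, -0.001]
contact_force: [-2.3, -3.3, 5.9]
finger_gap: 0.179
grip_force: 8.0
```

Request:
{"fn": "drive_tool", "kwargs": {
  "moves": "0 0 0 0;0 0 0 0;0 0 0 0",
  "grip_force": 3
}}

```text
time: 13.93
ee_pos: [0.442, 0.2411, 0.0649]
tool_rot: [2.22, 2.223, 0.0]
contact_force: [-1.7, -1.4, 3.5]
finger_gap: 0.181
grip_force: 3.0
```

Run:
```python
from h import *
P=tool();im=camera('side')
p=proj('side',lip([P[0],P[1],.085],-90,0,PTS))
c=im[190:340,220:370,::-1].copy();c=cv2.resize(c,None,fx=3.9,fy=3.9,interpolation=cv2.INTER_CUBIC)
for q in (p[:4]-[220,190])*3.9: cv2.circle(c,tuple(int(v) for v in q),3,(255,0,255),-1)
cv2.imwrite('pics/s7.png',c)
```

```text
t 13.93 pivot [0.442  0.2411 0.0839] psi 0.1 gap 16.0 gf 3.0 wt [-0.333  0.204  0.057] cf [-1.7 -1.4  3.5]
```

View pics/s7.png

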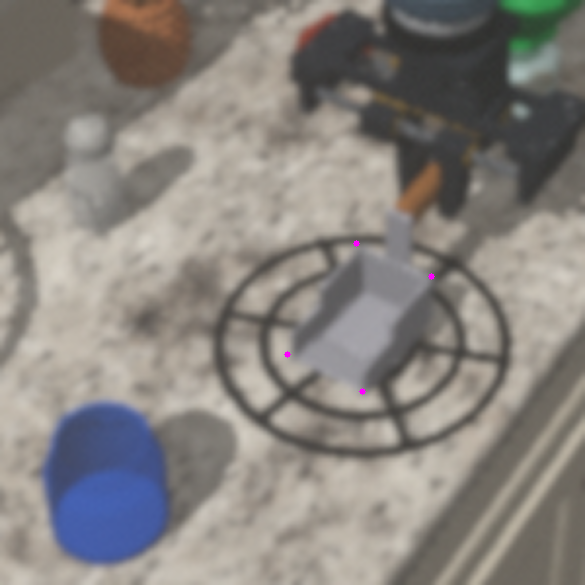

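Scoop appears level on the trivet: lip corners (295,350)/(360,388) and back corners (365,247)/(432,278), within about 2 px of the level prediction. Releasing.

Request:
{"fn": "drive_tool", "kwargs": {
  "moves": "0 0 0 0;0 0 0 0;0 0 0 0;0 0 0 0;0 0 0 0;0 0 0 0",
  "gripper": 50
}}

```text
time: 14.48
ee_pos: [0.4419, 0.2411, 0.0646]
tool_rot: [-2.22, -2.223, 0.0]
contact_force: [0.7, 0.0, 0.9]
finger_gap: 0.565
grip_force: 0.0
```

Request:
{"fn": "drive_tool", "kwargs": {
  "moves": "0 0 10 0;0 0 25 0;0 0 45 0;0 0 70 0;0 0 95 0;0 -8 120 0;0 -25 145 0;-5 -45 160 0;-15 -70 160 0;-30 -95 160 0;-40 -120 160 0;-50 -140 160 0;-50 -140 160 0;-50 -140 160 0;-50 -140 160 0;-50 -140 160 0;-50 -140 160 0"
}}

```text
time: 15.9
ee_pos: [0.3922, 0.1017, 0.2248]
tool_rot: [-2.219, -2.224, -0.0]
contact_force: [0.2, -0.1, 0.1]
finger_gap: 0.566
grip_force: 0.0
```

Run:
```python
from h import *
P=tool();im=camera('side');tp=camera('top')
c=im[140:340,230:430,::-1];c=cv2.resize(c,(390,390),interpolation=cv2.INTER_CUBIC)
a=tp[140:290,205:415,::-1];a=cv2.resize(a,(400,286),interpolation=cv2.INTER_CUBIC)
o=np.zeros((390,790,3),np.uint8);o[:,:390]=c;o[:286,390:]=a
cv2.imwrite('pics/s8.png',o)
```

```text
t 15.9 pivot [0.3922 0.1017 0.2438] psi 0.1 gap 49.8 gf 0.0 wt [-0.042 -0.09  -0.062] cf [ 0.2 -0.1  0.1]
```

View pics/s8.png

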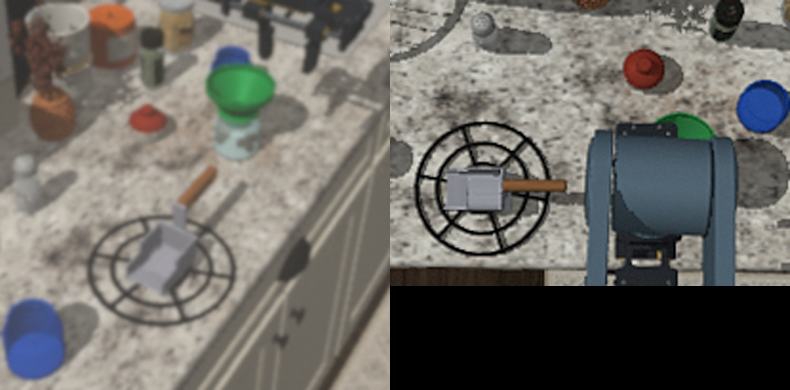

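The scoop stands level near the trivet's middle (bowl (476,188), trivet (483,188) in the inset). The funnel is on the upright jar, no nuts are on the worktop, and the arm is clear.

```bash
python3 -c "
from h import *
print(ticket.job_done())"
```

```text
the job is handed in; nothing more can be done
None
```

I poured the nuts through the funnel into the jar, set the empty scoop level on the trivet about 11 mm off centre, and handed the job in after about 16 s; no verdict came back, and though no spill showed in the images, I did not count all six nuts in the jar.

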